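Enable and hold the jog control of the hardness tester

ROBOT

A 6-joint arm with a two-finger parallel gripper is mounted at the origin on a cart in front of the work surface, level with it; the furniture and walls round the work are solid. World frame = base frame: x ahead of the robot, y to its left, z up, the work surface at z = 0. Lengths are in m, angles in rad, forces in N, time in s.
With the tool pointing down it reaches from about 0.375 to 0.925 m from the base axis. Payload 5.7 kg.
Tool frame: the origin (TCP) lies midway between the tips of the shut fingers; the grasp point (between the pads) lies 19 mm behind it; x points along the fingers, z is the direction in which the jaws open and shut, and the axes are right-handed (so a half turn about x gives the same grasp; the last joint's range is limited). The gripper opens to 88 mm and grips with 3 to 60 N. Pads are 20 mm wide; open, the fingers measure 115 mm over their backs; the gripper's body (75 mm by 178 mm) begins 61 mm behind the grasp point.
Start: joints at [-1.337, 0.359, 1.51, -0, 1.272, -0.115], TCP at [0.205, -0.564, 0.223] pointing down, gripper open.
Joint ranges: [-2.97, 2.97], [-1.01, 2.36], [0.21, 2.38], [-0.96, 4.11], [0.2, 2.71], [-2.98, 2.98]. Speed limits (rad/s): [2.39, 2.39, 3.14, 3.14, 3.14, 3.14].

INTERFACE

Orientations are given as a rotation vector (axis times angle).
In Python, from cell import arm, read_camera, camera_model, hand_in gives the robot as it stands.
- The arm moves only by the tool move_arm, never from a script. Its argument "targets" is a list of rows, each an object of numbers: "wx", "wy", "wz": the turn, a rotation vector about the tool's x, y, z in rad; "dx", "dy", "dz": the shift along the tool's x, y, z in mm; "jaw": the finger opening in mm, from 0 to 87.8. In form: [{"wx": .., "wy": .., "wz": .., "dx": .., "dy": .., "dz": .., "jaw": ..}, ...]. A call has 1 to 12 rows; each row shifts and turns the pose as measured when the row begins, along the tool's axes as they then stand; what a row does not reach is not made up. A row lasts 1/8 s, in which the tool goes at most 62.5 mm and 10.7 degrees, less where a joint would pass 70% of its speed; a pose out of reach is approached as far as the arm can. A call with a gripper value outside its range is refused whole. The fingers move at their own pace and stop on an object; "force" is the grip in N (left out, the last holds). Time passes only in rows, so rows that do not move let the fingers close. It gives the time, the measured TCP pose, the force and the opening at its end, in the units of the state.
- arm.get_obs(): the state, without advancing time (a new reading comes with each control period).
- read_camera(name): name is "scene" or "side" or "wrist"; returns (picture, depth): 400x640x3 uint8, red, green, blue; 400x640 float32, m along the optical axis (not along the pixel's ray), 0 where there is no reading.
- camera_model(name): a dict with "K" (3x3 intrinsics, pixels), "distortion" ([k1, k2, p1, p2, k3] as OpenCV has them; the pictures are not rectified), "R" (3x3) and "t" (3): a world point X has camera coordinates R X + t; the wrist camera has in their place "mount" (4x4, takes a point from camera to tool coordinates, whose origin is the TCP and whose axes are the tool frame's). Camera axes: x right, y down, z forward; pixel columns grow to the right and rows downward; lengths in m; the calibration is good to about 2 mm. A picture is of the moment at which its call begins: read the wrist's pose just before it. camera_model takes no time and is no camera call.
- hand_in(): hands the job in, once; it reports no verdict.
The state is a dict: "time": time; "q": joint angles; "joint_velocities": joint speeds; "joint_efforts": joint torques, N m; "ee_pos": TCP position; "tcp_rot": TCP orientation; "force": force on the tool from outside, world axes, zero at the start; "torque": the same for the moment, N m; "finger_gap": finger opening in m.
Only numpy, scipy, OpenCV 4.12 (cv2) and the standard library are available. Lean on these libraries where they do the work, as an engineer would, in place of code of your own. Each camera call takes 0.05 s, during which the arm holds its last target.

TASK

Work the hardness tester's control box with the closed fingertips: first press the raised half of the rocker right over, then push the square key fully in, then press the long bar at least two thirds of the way down and keep holding it; the program finishes while the fingers still hold the bar down. Take that order, leave the round key out, and do not pick up or shift the specimen on the box or the loose things round it.

Things in the scene. Friction and masses are not known exactly. Their poses are not given: they have to be found in the camera images.
- control_box: Grey box fixed to the bench, 170 (x) x 230 (y) mm; flat panel 50 mm above the bench. Origin: centre of underside; +x to its back, +y left. Display ridge from 39 mm behind the centre, up to 20 mm above the panel. Rocker, square key and round key stand at x = 0, y = -65, 0, +65 mm (in any order), the bar at x = -55 mm, all turned as the box. All black: tell them by shape.
- rocker_press (a point): Press point on the rocker's raised back half, 17 mm behind its pivot; moves with it. Rocker 48 mm front to back, 26 wide, top a shallow V, pivot line 9 mm above the panel. At first the front half is level, the back slopes up to 18 mm; pressed over, the back half is level at 9 mm, this point 6.6 mm lower, and the front rises: keep behind the pivot. Takes about 3 N; stays where left.
- rocker (a joint): Angle of the rocker in rad: about 0 (up to 0.03) at the start (back half raised), 0.40 right over (back half level).
- square_key_top (a point): Centre of the top face of the square key's cap, 28 x 28 mm, 14 mm above the panel when out; moves with the cap. Pushed straight down 8 mm it is fully in, with its top 6 mm above the panel; it takes about 4 N and stays where it is left.
- square_key (a joint): Travel of the square key in m: about 0 out, 0.008 fully in.
- round_key_top (a point): Centre of the top face of the round key's cap, 28 mm across, 14 mm above the panel; built like the square key, and to be left out.
- round_key (a joint): Travel of the round key in m: 0 out, 0.008 fully in; to stay at 0.
- hold_bar_top (a point): Centre of the top face of the long bar, 20 mm (front to back) x 80 mm, 16 mm above the panel when up; moves with the bar. It goes straight down 10 mm at most against a spring (about 2 N at first, 5 N at the bottom) and comes up again when let go.
- hold_bar (a joint): Travel of the long bar in m: 0 up, 0.010 fully down.
- sample: Loose black mounted specimen, a disc 30 mm across and 16 mm high, standing on the front left corner of the box's panel on a thin round rubber pad, about 85 mm left of the bar's centre. Origin at the centre of its underside. Leave it alone.
- loupe_cup: Loose black loupe, a cup 38 mm across and 37 mm high, on the bench at the right side of the box. Origin at the centre of its underside. Leave it alone.
- tin: Loose round tin, 55 mm across and 22 mm high, on the bench to the front and left of the box. Origin at the centre of its underside. Leave it alone.
- pen: Loose marker, 124 mm long and 12 mm thick, lying on the bench to the front and right of the box. Origin under its middle. Leave it alone.

How it is judged:
On the way, in this order (a step that is already met when the one before it is completed fails the run):
1. the rocker is pressed right over, with both keys still out and the bar up (value of joint rocker above 0.32 rad and value of joint each of square_key, hold_bar below 0.002 m and value of joint round_key below 0.0025 m), for 0.1 s.
2. the square key is fully in, with the bar still up (value of joint rocker above 0.32 rad and value of joint square_key above 0.0062 m and value of joint round_key below 0.0025 m and value of joint hold_bar below 0.002 m), for 0.1 s.
3. the fingers hold the bar at least 6 mm down (value of joint rocker above 0.32 rad and value of joint square_key above 0.0062 m and value of joint round_key below 0.0025 m and value of joint hold_bar above 0.006 m and contact force between the fingers and hold_bar above 1 N), for 0.2 s.
At the end, for the whole second after the job is handed in: The rocker is right over (more than 0.32 of 0.40 rad), the square key is in (more than 6.2 of 8 mm), the round key is out (less than 2.5 mm), the fingers hold the bar more than 6 of 10 mm down with more than 1 N, and the four loose things are within 15 mm of where they stood (all of step 3 and distance of each of sample, loupe_cup, tin, pen from where it was at the start of the episode below 0.015 m); the arm keeps its last pose, push and grip.
It fails at once if the square key is pushed in before the rocker is over (value of joint square_key above 0.003 m and value of joint rocker below 0.3 rad).
It fails at once if the bar is pressed before the square key is in (value of joint hold_bar above 0.003 m and value of joint square_key below 0.006 m).
It fails at once if the round key is pushed in (value of joint round_key above 0.003 m).
It fails at once if one of the loose things (specimen, loupe, tin, marker) is shifted more than 20 mm, picked up or carried (distance of any of sample, loupe_cup, tin, pen from where it was at the start of the episode above 0.02 m).
It also fails if it takes over 42 s, if anything falls off the work surface, if the arm or the gripper's body presses on something with over 40 N, if the wrist force passes 120 N, or if a joint passes its speed limit or range.

## Working session

There is one attempt and no reset: what is moved stays moved. The work goes in short steps, Python scripts to look and compute and a tool call to move; the robot and the scene stay as the last step left them, time stands still between calls to the robot, and variables do not carry over. Pictures are saved under pics/ and viewed, and the job is handed in when it is done.

Besides the shell and the picture viewer there is one more tool, called after "Call:" in YAML: its name, and indented under it one key for each argument. move_arm: Moves the arm, as the interface text tells. Its arguments: {"type":"object","properties":{"targets":{"type":"array"},"force":{"type":"number"}},"required":["targets"]}

```bash
mkdir -p pics; python3 - <<'E'
from cell import arm, read_camera, camera_model
import cv2,numpy as np
o=arm.get_obs();print(o)
for n in ["scene","side"]:
    p,d=read_camera(n);cv2.imwrite(f"pics/{n}0.png",p[:,:,::-1]);np.save(f"pics/{n}0.npy",d)
    m=camera_model(n);print(n,m)
print(camera_model("wrist"))
E
```

```text
{'time': 0.0, 'q': array([-1.33706824e+00,  3.59488021e-01,  1.51142258e+00,  5.35963698e-06,
        1.27249929e+00, -1.15087477e-01]), 'joint_velocities': array([-0.00196167, -0.00051909, -0.00029427, -0.00066173,  0.00101284,
        0.00018761]), 'joint_efforts': array([ 1.17896478e-03, -5.15361714e+01, -2.70725209e+01,  6.76113786e-02,
        3.50623217e-02, -1.62215761e-04]), 'ee_pos': array([ 0.20491238, -0.56319307,  0.22182346]), 'tcp_rot': array([ 0.94971172,  1.35565731, -0.94771009]), 'force': array([-1.19097076, -0.48311303,  0.1000081 ]), 'torque': array([ 0.03113832, -0.01811773,  0.00834185]), 'finger_gap': 0.08780665785840935}
scene {'K': array([[404.8805691 ,   0.        , 314.42336804],
       [  0.        , 404.8805691 , 199.20814724],
       [  0.        ,   0.        ,   1.        ]]), 'distortion': array([-0.0318871,  0.       ,  0.       ,  0.       ,  0.       ]), 'R': array([[-0.82913153, -0.55868655, -0.02025443],
       [-0.36156512,  0.56351737, -0.74277778],
       [ 0.42639368, -0.60853718, -0.66923159]]), 't': array([0.41549785, 0.24178604, 0.77912641
[... 356 characters left out ...]
     [-0.01795665,  0.59642281, -0.80246955]]), 't': array([-0.49988028,  0.01637118,  1.08341274])}
{'K': array([[277.28408248,   0.        , 314.78876013],
       [  0.        , 277.28408248, 198.86277178],
       [  0.        ,   0.        ,   1.        ]]), 'distortion': array([-0.01095635,  0.        ,  0.        ,  0.        ,  0.        ]), 'mount': array([[ 4.80847943e-04, -2.69604280e-01,  9.62971080e-01,
        -1.62933386e-01],
       [-9.16882877e-04, -9.62970905e-01, -2.69603773e-01,
         7.28552107e-02],
       [ 9.99999464e-01, -7.53293275e-04, -7.10238127e-04,
         1.97961420e-04],
       [ 0.00000000e+00,  0.00000000e+00,  0.00000000e+00,
         1.00000000e+00]])}
```

View pics/scene0.png

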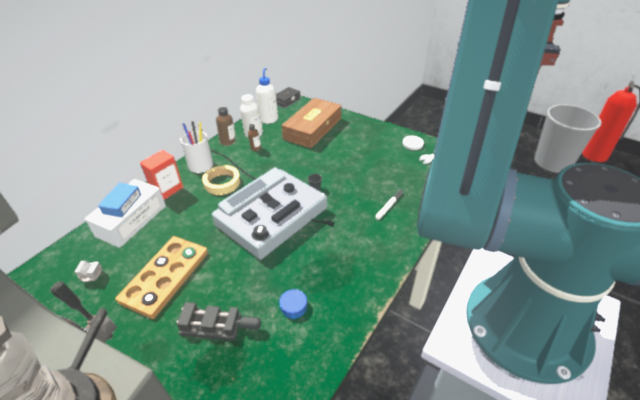

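View pics/side0.png

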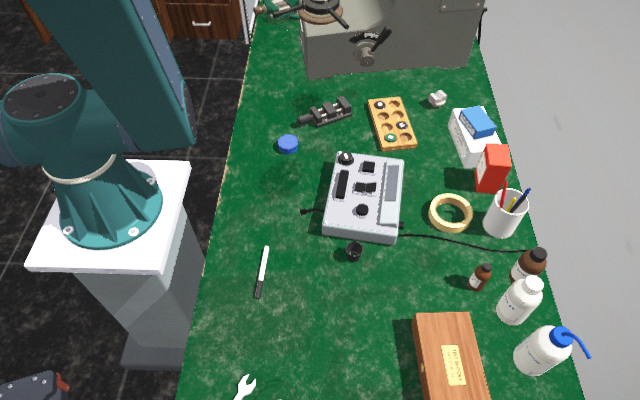

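The side view shows the box at about (363,198). The bar is on its left at (342,185), and three controls run down the middle at (367,167), (365,187) and (361,210). I'll enlarge that area.

```bash
python3 - <<'E'
import cv2
a=cv2.imread("pics/side0.png")[140:260,300:420];cv2.imwrite("pics/s1.png",cv2.resize(a,(600,600),interpolation=cv2.INTER_CUBIC))
a=cv2.imread("pics/scene0.png")[160:260,205:335];cv2.imwrite("pics/c1.png",cv2.resize(a,(780,600),interpolation=cv2.INTER_CUBIC))
E
```

```text
(no output)
```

View pics/s1.png

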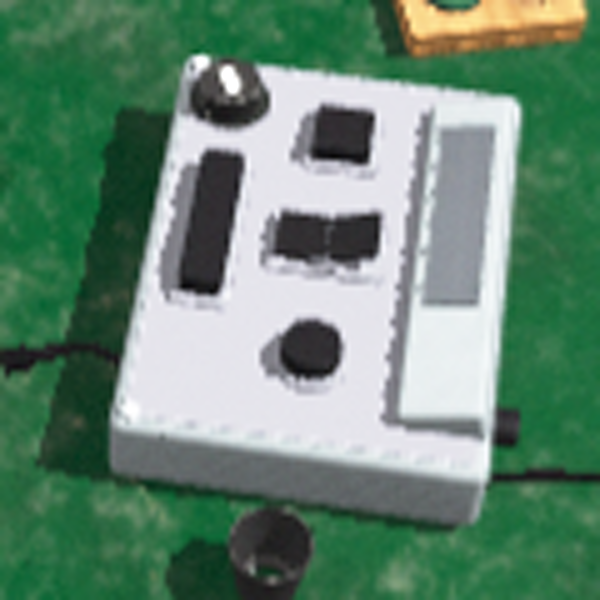

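View pics/c1.png

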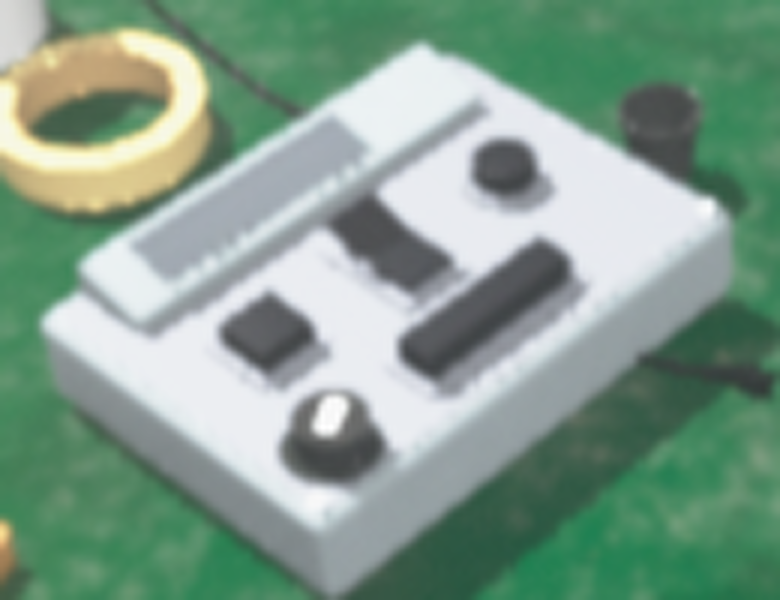

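The side crop shows the square key at (344,130) to the left, the rocker in the middle with its pivot at (328,237), the round key at (311,345) to the right, and the bar at (215,217). The scene crop agrees: square at (266,322), round at (503,162) and bar at (487,298). I'll triangulate with the known heights.

```bash
cat > h.py <<'E'
import cv2,numpy as np
from cell import arm, read_camera, camera_model
def ray(n,uv,z,T=None):
    m=camera_model(n)
    p=cv2.undistortPoints(np.array([[uv]],float),m["K"],m["distortion"])[0,0]
    d=np.array([*p,1.])
    if n=="wrist":
        M=T@m["mount"];c=M[:3,3];d=M[:3,:3]@d
    else:
        c=-m["R"].T@m["t"];d=m["R"].T@d
    return c+d*(z-c[2])/d[2]
E
python3 - <<'E'
from h import *
S=lambda u,v:((u+.5)/5-.5+300,(v+.5)/5-.5+140)
C=lambda u,v:((u+.5)/6-.5+205,(v+.5)/6-.5+160)
for k,s,c,z in [("sq",(344,130),(266,322),.064),("rd",(311,345),(503,162),.064),("bar",(215,217),(487,298),.066),("barL",(228,154),(418,353),.066),("barR",(203,282),(557,253),.066),("piv",(328,237),(383,242),.059),("rockback",(381,235),(353,208),.068),("cornFL",(188,65),(322,528),.05),("cornFR",(115,425),(728,222),.05),("sample",(230,88),(334,412),.066),("loupe",(271,540),(660,105),.037)]:
    print(k,ray("side",S(*s),z).round(4),ray("scene",C(*c),z).round(4))
a=ray("side",S(344,130),.064);b=ray("side",S(311,345),.064);d=a-b;print(np.linalg.norm(d),np.degrees(np.arctan2(-d[0],d[1])))
a=ray("scene",C(266,322),.064);b=ray("scene",C(503,162),.064);d=a-b;print(np.linalg.norm(d),np.degrees(np.arctan2(-d[0],d[1])))
E
```

```text
sq [0.6121 0.1    0.064 ] [0.6111 0.1049 0.064 ]
rd [ 0.5934 -0.0282  0.064 ] [ 0.5911 -0.0208  0.064 ]
bar [0.55   0.0424 0.066 ] [0.5462 0.0496 0.066 ]
barL [0.5561 0.0812 0.066 ] [0.5499 0.0879 0.066 ]
barR [0.5447 0.0041 0.066 ] [0.5385 0.0141 0.066 ]
piv [0.6031 0.0379 0.059 ] [0.6059 0.0405 0.059 ]
rockback [0.6267 0.0327 0.068 ] [0.6219 0.0384 0.068 ]
cornFL [0.5368 0.1529 0.05  ] [0.5348 0.1653 0.05  ]
cornFR [ 0.5067 -0.0648  0.05  ] [ 0.5015 -0.0528  0.05  ]
sample [0.5571 0.1235 0.066 ] [0.5569 0.1291 0.066 ]
loupe [ 0.5761 -0.1138  0.037 ] [ 0.5766 -0.1141  0.037 ]
0.1295494731478173 -8.29941559159286
0.12726816881237288 -9.030237705029938
```

```bash
cat >> h.py <<'E'
from scipy.spatial.transform import Rotation as Ro
def pose():
    o=arm.get_obs();T=np.eye(4);T[:3,:3]=Ro.from_rotvec(o["tcp_rot"]).as_matrix();T[:3,3]=o["ee_pos"];return o,T
def goal(yaw,p,s=1):
    # tool x down, tool z along s*box y
    y=s*np.array([-np.sin(yaw),np.cos(yaw),0]);x=np.array([0,0,-1.]);return np.column_stack([x,np.cross(y,x),y]),np.array(p)
def delta(yaw,p,s=1):
    o,T=pose();R,p=goal(yaw,p,s)
    return (T[:3,:3].T@(p-T[:3,3])*1000).round(1),Ro.from_matrix(T[:3,:3].T@R).as_rotvec().round(4)
E
python3 - <<'E'
from h import *
o,T=pose();print(T.round(3))
for s in (1,-1): print(delta(np.radians(-8.6),(.55,.04,.2),s))
E
```

```text
[[-0.     0.94   0.342  0.205]
 [ 0.002  0.342 -0.94  -0.563]
 [-1.     0.    -0.002  0.222]
 [ 0.     0.     0.     1.   ]]
(array([  22.7,  530.5, -449. ]), array([-2.6427e+00, -3.0000e-04, -2.2000e-03]))
(array([  22.7,  530.5, -449. ]), array([ 4.989e-01, -1.600e-03,  3.000e-04]))
```

Call:
move_arm:
  targets:
    - {"dy": 42,"dz": -32,"jaw": 0}
    - {"dy": 42,"dz": -32,"jaw": 0}
    - {"dy": 42,"dz": -32,"jaw": 0}
    - {"dy": 42,"dz": -32,"jaw": 0}
    - {"dy": 42,"dz": -32,"jaw": 0}
    - {"dy": 42,"dz": -32,"jaw": 0}
    - {"dy": 42,"dz": -32,"jaw": 0}
    - {"dy": 42,"dz": -32,"jaw": 0}
    - {"dy": 42,"dz": -32,"jaw": 0}
    - {"dy": 42,"dz": -32,"jaw": 0}
    - {"dy": 42,"dz": -32,"jaw": 0}
    - {"dy": 42,"dz": -32,"jaw": 0}
  force: 20

```text
invalid input
```

```bash
python3 - <<'E'
from h import *
o,T=pose();print(o["time"],T.round(3),o["finger_gap"])
print(delta(np.radians(-8.6),(.59,.04,.22),-1))
E
```

```text
0.1 [[-0.     0.94   0.342  0.205]
 [ 0.002  0.342 -0.94  -0.563]
 [-1.     0.    -0.002  0.222]
 [ 0.     0.     0.     1.   ]] 0.0875285075671797
(array([   2.7,  568.1, -435.3]), array([ 4.989e-01, -1.600e-03,  3.000e-04]))
```

Call:
move_arm:
  targets:
    - {"wx": 0,"wy": 0,"wz": 0,"dx": 0,"dy": 42,"dz": -32,"jaw": 0}
    - {"wx": 0,"wy": 0,"wz": 0,"dx": 0,"dy": 42,"dz": -32,"jaw": 0}
    - {"wx": 0,"wy": 0,"wz": 0,"dx": 0,"dy": 42,"dz": -32,"jaw": 0}
    - {"wx": 0,"wy": 0,"wz": 0,"dx": 0,"dy": 42,"dz": -32,"jaw": 0}
    - {"wx": 0,"wy": 0,"wz": 0,"dx": 0,"dy": 42,"dz": -32,"jaw": 0}
    - {"wx": 0,"wy": 0,"wz": 0,"dx": 0,"dy": 42,"dz": -32,"jaw": 0}
    - {"wx": 0,"wy": 0,"wz": 0,"dx": 0,"dy": 42,"dz": -32,"jaw": 0}
    - {"wx": 0,"wy": 0,"wz": 0,"dx": 0,"dy": 42,"dz": -32,"jaw": 0}
    - {"wx": 0,"wy": 0,"wz": 0,"dx": 0,"dy": 42,"dz": -32,"jaw": 0}
    - {"wx": 0,"wy": 0,"wz": 0,"dx": 0,"dy": 42,"dz": -32,"jaw": 0}
    - {"wx": 0,"wy": 0,"wz": 0,"dx": 0,"dy": 42,"dz": -32,"jaw": 0}
    - {"wx": 0,"wy": 0,"wz": 0,"dx": 0,"dy": 42,"dz": -32,"jaw": 0}
  force: 20

```text
time: 1.6
ee_pos: [0.5553, -0.0166, 0.2194]
tcp_rot: [0.955, 1.356, -0.954]
force: [1.1, 0.5, -0.5]
finger_gap: 0.0008
```

```bash
python3 - <<'E'
from h import *
o,T=pose();print(o["time"],T.round(3),o["finger_gap"])
print(delta(np.radians(-8.6),(.59,.04,.22),-1))
E
```

```text
1.6 [[-0.003  0.942  0.335  0.555]
 [ 0.003  0.335 -0.942 -0.017]
 [-1.    -0.002 -0.004  0.219]
 [ 0.     0.     0.     1.   ]] 0.0007673473991672583
(array([ -0.5,  51.7, -41.8]), array([ 0.4915, -0.0032,  0.0025]))
```

Call:
move_arm:
  targets:
    - {"wx": 0,"wy": 0,"wz": 0,"dx": 0,"dy": 26,"dz": -21,"jaw": 0}
    - {"wx": 0,"wy": 0,"wz": 0,"dx": 0,"dy": 26,"dz": -21,"jaw": 0}
    - {"wx": 0.164,"wy": 0,"wz": 0,"dx": 0,"dy": 0,"dz": 0,"jaw": 0}
    - {"wx": 0.164,"wy": 0,"wz": 0,"dx": 0,"dy": 0,"dz": 0,"jaw": 0}
    - {"wx": 0.164,"wy": 0,"wz": 0,"dx": 0,"dy": 0,"dz": 0,"jaw": 0}
    - {"wx": 0,"wy": 0,"wz": 0,"dx": 0,"dy": 0,"dz": 0,"jaw": 0}
    - {"wx": 0,"wy": 0,"wz": 0,"dx": 0,"dy": 0,"dz": 0,"jaw": 0}

```text
time: 2.48
ee_pos: [0.591, 0.0476, 0.2161]
tcp_rot: [1.32, 1.141, -1.326]
force: [-0.0, 0.5, -0.2]
finger_gap: 0.0003
```

```bash
python3 - <<'E'
from h import *
o,T=pose();print(o["time"],T.round(3),o["finger_gap"])
p,d=read_camera("wrist");cv2.imwrite("pics/w1.png",p[:,:,::-1]);np.save("pics/w1.npy",d);np.save("pics/w1T.npy",T)
E
```

```text
2.475 [[-0.008  0.988 -0.153  0.591]
 [ 0.004 -0.153 -0.988  0.048]
 [-1.    -0.008 -0.003  0.216]
 [ 0.     0.     0.     1.   ]] 0.0002979527445558012
```

View pics/w1.png

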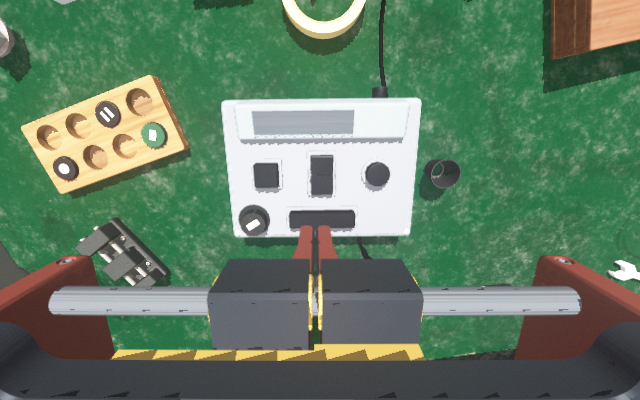

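The wrist view shows the box level in the frame, with the square key at (266,176), the rocker at (321,176), the round key at (377,174) and the bar at (322,219). The shut fingers are at (318,240). I'll enlarge it.

```bash
python3 - <<'E'
import cv2
a=cv2.imread("pics/w1.png")[90:250,215:430];cv2.imwrite("pics/w1c.png",cv2.resize(a,None,fx=3.7,fy=3.7,interpolation=cv2.INTER_CUBIC))
E
```

```text
(no output)
```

View pics/w1c.png

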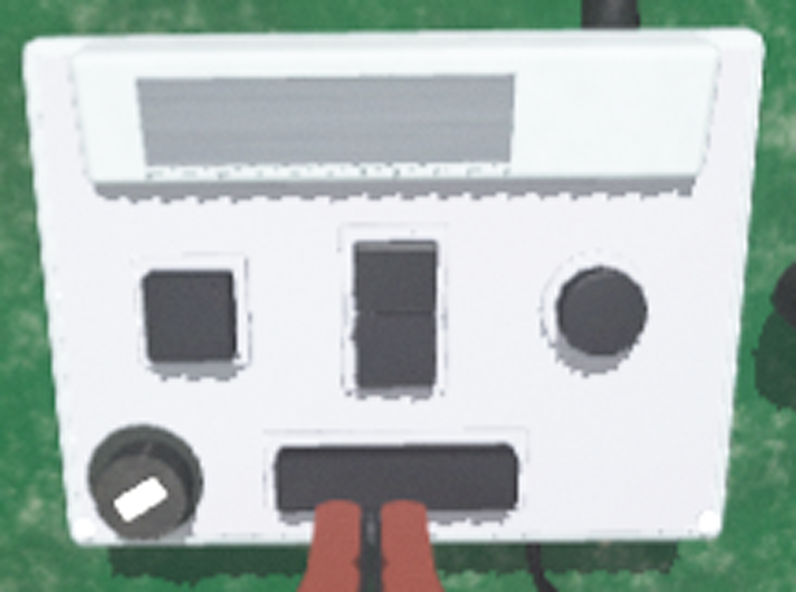

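```bash
python3 - <<'E'
from h import *
T=np.load("pics/w1T.npy");W=lambda u,v:((u+.5)/3.7-.5+215,(v+.5)/3.7-.5+90)
P={k:ray("wrist",W(*c),z,T) for k,c,z in [("sq",(190,315),.064),("rd",(601,310),.064),("bar",(397,478),.066),("barL",(277,480),.066),("barR",(517,476),.066),("piv",(396,312),.059),("back",(397,243),.068)]}
for k in P:print(k,P[k].round(4))
d=P["sq"]-P["rd"];yaw=np.arctan2(-d[0],d[1]);print(np.linalg.norm(d),np.degrees(yaw))
c=(P["sq"]+P["rd"])/2
bx=np.array([np.cos(yaw),np.sin(yaw),0]);by=np.array([-bx[1],bx[0],0])
for k in P:print(k,((P[k]-c)@bx).round(4),((P[k]-c)@by).round(4))
# tcp projection
m=camera_model("wrist");M=np.linalg.inv(m["mount"]);print(cv2.projectPoints(np.zeros((1,3)),cv2.Rodrigues(M[:3,:3])[0],M[:3,3],m["K"],m["distortion"])[0])
E
```

```text
sq [0.6119 0.1013 0.064 ]
rd [ 0.5938 -0.0253  0.064 ]
bar [0.5493 0.0454 0.066 ]
barL [0.5546 0.084  0.066 ]
barR [0.5441 0.007  0.066 ]
piv [0.602  0.0378 0.059 ]
back [0.6245 0.0343 0.068 ]
0.1278774037467729 -8.132327670699993
sq -0.0 0.0639
rd -0.0 -0.0639
bar -0.054 -0.0002
barL -0.0542 0.0387
barR -0.0538 -0.039
piv -0.0008 -0.0003
back 0.022 -0.0006
[[[314.09971919 240.26844759]]]
```

The geometry checks out: the keys are 128 mm apart against 130 nominal, and the bar is at -54 against -55. Next I move to above the rocker press point.

```bash
cat >> h.py <<'E'
YAW=np.radians(-8.3);C=np.array([.6025,.0382])
def bp(x,y,z):
    c,s=np.cos(YAW),np.sin(YAW);return (C[0]+c*x-s*y,C[1]+s*x+c*y,z)
def st(x,y,z):
    o,T=pose();print("t",o["time"],"pos",o["ee_pos"].round(4),"F",o["force"].round(1),"d,w",*delta(YAW,bp(x,y,z),-1))
    q=T[:2,3]-C;c,s=np.cos(YAW),np.sin(YAW);print("box xy mm",(1000*np.array([c*q[0]+s*q[1],-s*q[0]+c*q[1]])).round(1),"z",(T[2,3]*1000).round(1))
E
python3 -c "
from h import *
st(.018,0,.09)"
```

```text
t 2.525 pos [0.591  0.0475 0.2161] F [-0.5 -0.  -0.2] d,w [125.8  31.9   7.6] [-0.0096 -0.0027  0.0085]
box xy mm [-12.8   7.6] z 216.1
```

Call:
move_arm:
  targets:
    - {"wx": -0.01,"wy": -0.003,"wz": 0.008,"dx": 10,"dy": 16,"dz": 4,"jaw": 0}
    - {"wx": 0,"wy": 0,"wz": 0,"dx": 40,"dy": 16,"dz": 4,"jaw": 0}
    - {"wx": 0,"wy": 0,"wz": 0,"dx": 40,"dy": 0,"dz": 0,"jaw": 0}
    - {"wx": 0,"wy": 0,"wz": 0,"dx": 30,"dy": 0,"dz": 0,"jaw": 0}
    - {"wx": 0,"wy": 0,"wz": 0,"dx": 0,"dy": 0,"dz": 0,"jaw": 0}

```text
time: 3.15
ee_pos: [0.6274, 0.0321, 0.0912]
tcp_rot: [1.311, 1.136, -1.306]
force: [0.1, -0.4, 0.2]
finger_gap: 0.0001
```

```bash
python3 -c "
from h import *
st(.018,0,.09)
o,T=pose()
p,d=read_camera('wrist');cv2.imwrite('pics/w2.png',cv2.resize(p[100:260,215:425,::-1],None,fx=3.7,fy=3.7))"
```

```text
t 3.15 pos [0.6274 0.0321 0.0912] F [ 0.1 -0.4  0.2] d,w [ 1.1 -7.5 -2.5] [ 0.0078  0.0011 -0.0053]
box xy mm [25.5 -2.4] z 91.2
```

View pics/w2.png

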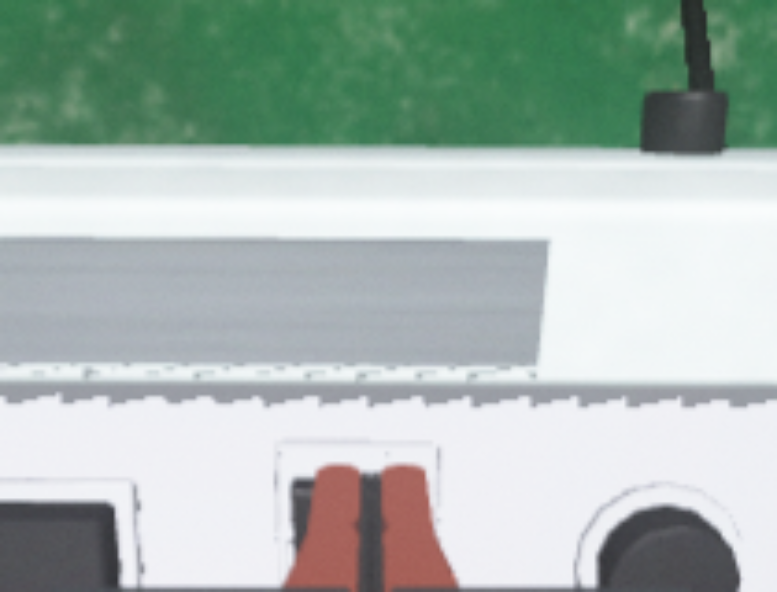

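The fingers are over the rocker's back end, a little right and too far back, which matches the pose reading. I'll correct that and come down.

Call:
move_arm:
  targets:
    - {"wx": 0.008,"wy": 0,"wz": -0.005,"dx": 0,"dy": -7,"dz": -2.5,"jaw": 0}
    - {"wx": 0,"wy": 0,"wz": 0,"dx": 0,"dy": 0,"dz": 0,"jaw": 0}
    - {"wx": 0,"wy": 0,"wz": 0,"dx": 10,"dy": 0,"dz": 0,"jaw": 0}
    - {"wx": 0,"wy": 0,"wz": 0,"dx": 8,"dy": 0,"dz": 0,"jaw": 0}
    - {"wx": 0,"wy": 0,"wz": 0,"dx": 0,"dy": 0,"dz": 0,"jaw": 0}

```text
time: 3.82
ee_pos: [0.6249, 0.0356, 0.0778]
tcp_rot: [1.319, 1.129, -1.308]
force: [0.3, -0.6, 0.0]
finger_gap: 0.0005
```

```bash
python3 -c "
from h import *
st(.018,0,.059)"
```

```text
t 3.825 pos [0.6249 0.0356 0.0778] F [ 0.3 -0.6  0. ] d,w [18.7 -4.8  0.6] [ 0.0003  0.0003 -0.0103]
box xy mm [22.6  0.6] z 77.8
```

Call:
move_arm:
  targets:
    - {"wx": 0,"wy": 0,"wz": -0.01,"dx": 0,"dy": -5,"dz": 0,"jaw": 0}
    - {"wx": 0,"wy": 0,"wz": 0,"dx": 4,"dy": -1.5,"dz": 0,"jaw": 0}
    - {"wx": 0,"wy": 0,"wz": 0,"dx": 6,"dy": 0,"dz": 0,"jaw": 0}
    - {"wx": 0,"wy": 0,"wz": 0,"dx": 5,"dy": 0,"dz": 0,"jaw": 0}

```text
time: 4.32
ee_pos: [0.6197, 0.0364, 0.0629]
tcp_rot: [1.316, 1.135, -1.313]
force: [1.9, -1.6, 5.0]
finger_gap: 0.0004
```

```bash
python3 -c "
from h import *
st(.018,0,.059)"
```

```text
t 4.325 pos [0.6197 0.0364 0.0629] F [ 1.9 -1.6  5. ] d,w [3.9 0.7 0.7] [ 0.0003  0.0001 -0.003 ]
box xy mm [17.3  0.7] z 62.9
```

Contact at 5 N, and the position is right. I'll keep pressing.

Call:
move_arm:
  targets:
    - {"wx": 0,"wy": 0,"wz": 0,"dx": 4,"dy": 0,"dz": 0,"jaw": 0}
    - {"wx": 0,"wy": 0,"wz": 0,"dx": 4,"dy": 0,"dz": 0,"jaw": 0}

```text
time: 4.58
ee_pos: [0.6205, 0.0363, 0.0584]
tcp_rot: [1.316, 1.134, -1.312]
force: [-14.3, -0.0, 55.7]
finger_gap: 0.0006
```

```bash
python3 -c "
from h import *
st(.018,0,.059)"
```

```text
t 4.575 pos [0.6205 0.0363 0.0584] F [-14.3  -0.   55.7] d,w [-0.6 -0.1  0.7] [ 0.0005  0.0001 -0.0043]
box xy mm [18.1  0.7] z 58.4
```

It's at the stop: z is 58.4 mm and the force has jumped. I'll raise and check.

Call:
move_arm:
  targets:
    - {"wx": 0,"wy": 0,"wz": 0,"dx": -10,"dy": 0,"dz": 0,"jaw": 0}
    - {"wx": 0,"wy": 0,"wz": 0,"dx": -25,"dy": 0,"dz": 0,"jaw": 0}
    - {"wx": 0,"wy": 0,"wz": 0,"dx": 0,"dy": -20,"dz": -30,"jaw": 0}
    - {"wx": 0,"wy": 0,"wz": 0,"dx": 0,"dy": 0,"dz": -25,"jaw": 0}
    - {"wx": 0,"wy": 0,"wz": 0,"dx": 0,"dy": 0,"dz": 0,"jaw": 0}

```text
time: 5.2
ee_pos: [0.6061, 0.0946, 0.0938]
tcp_rot: [1.316, 1.136, -1.315]
force: [-0.4, -0.2, -0.7]
finger_gap: 0.0007
```

```bash
python3 -c "
from h import *
st(0,.065,.08)
p,d=read_camera('wrist');cv2.imwrite('pics/w3.png',p[:,:,::-1])
p,d=read_camera('scene');cv2.imwrite('pics/c3.png',cv2.resize(p[150:270,190:350,::-1],None,fx=5,fy=5))"
```

```text
t 5.2 pos [0.6061 0.0946 0.0938] F [-0.4 -0.2 -0.7] d,w [13.8  4.6 -8.7] [-0.0007  0.0004 -0.0006]
box xy mm [-4.6 56.3] z 93.8
```

View pics/w3.png

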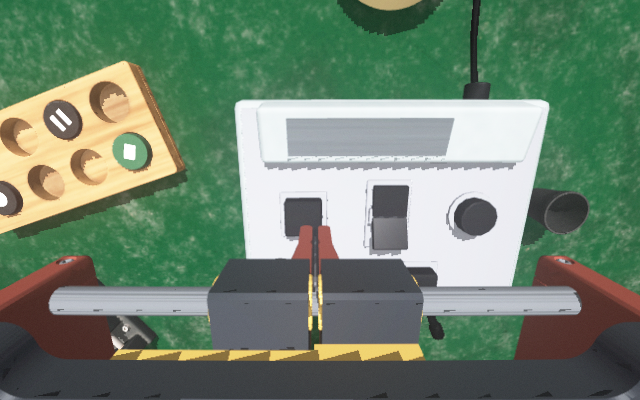

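View pics/c3.png

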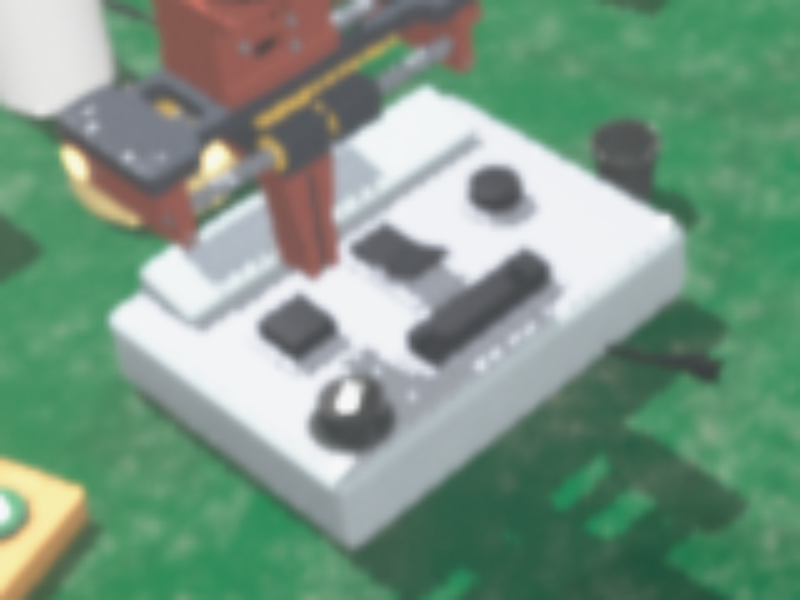

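The rocker is over: its front half is now raised, lit at (390,235) in the wrist view. The square key at (303,216) is still out. I'll go over it and press.

Call:
move_arm:
  targets:
    - {"wx": 0,"wy": 0,"wz": 0,"dx": 0,"dy": 5,"dz": -9,"jaw": 0}
    - {"wx": 0,"wy": 0,"wz": 0,"dx": 8,"dy": 0,"dz": 0,"jaw": 0}
    - {"wx": 0,"wy": 0,"wz": 0,"dx": 10,"dy": 0,"dz": 0,"jaw": 0}
    - {"wx": 0,"wy": 0,"wz": 0,"dx": 0,"dy": 0,"dz": 0,"jaw": 0}

```text
time: 5.8
ee_pos: [0.6116, 0.0996, 0.073]
tcp_rot: [1.315, 1.136, -1.321]
force: [-0.4, 0.2, -0.3]
finger_gap: 0.0007
```

```bash
python3 -c "
from h import *
st(0,.065,.056)"
```

```text
t 5.8 pos [0.6116 0.0996 0.073 ] F [-0.4  0.2 -0.3] d,w [17.  -0.2 -3. ] [-0.0041  0.0021  0.0027]
box xy mm [ 0.2 62. ] z 73.0
```

Call:
move_arm:
  targets:
    - {"wx": 0,"wy": 0,"wz": 0,"dx": 5,"dy": 0,"dz": -2,"jaw": 0}
    - {"wx": 0,"wy": 0,"wz": 0,"dx": 5,"dy": 0,"dz": 0,"jaw": 0}
    - {"wx": 0,"wy": 0,"wz": 0,"dx": 4,"dy": 0,"dz": 0,"jaw": 0}
    - {"wx": 0,"wy": 0,"wz": 0,"dx": 3,"dy": 0,"dz": 0,"jaw": 0}

```text
time: 6.3
ee_pos: [0.6121, 0.1015, 0.0559]
tcp_rot: [1.316, 1.135, -1.321]
force: [-6.0, -0.9, 22.6]
finger_gap: 0.0005
```

```bash
python3 -c "
from h import *
st(0,.065,.056)"
```

```text
t 6.3 pos [0.6121 0.1015 0.0559] F [-6.  -0.9 22.6] d,w [-0.1 -0.4 -1. ] [-0.0043  0.002   0.0022]
box xy mm [ 0.4 64. ] z 55.9
```

The square key is fully in: z is 55.9 mm, with 23 N at the stop. I'll hold briefly, raise, and cross over to the bar at z≈95 mm.

Call:
move_arm:
  targets:
    - {"wx": 0,"wy": 0,"wz": 0,"dx": 1,"dy": 0,"dz": 0,"jaw": 0}
    - {"wx": 0,"wy": 0,"wz": 0,"dx": -20,"dy": 0,"dz": 0,"jaw": 0}
    - {"wx": 0,"wy": 0,"wz": 0,"dx": -20,"dy": 0,"dz": 0,"jaw": 0}
    - {"wx": 0,"wy": 0,"wz": 0,"dx": 0,"dy": -25,"dz": 30,"jaw": 0}
    - {"wx": 0,"wy": 0,"wz": 0,"dx": 0,"dy": -25,"dz": 30,"jaw": 0}
    - {"wx": 0,"wy": 0,"wz": 0,"dx": 0,"dy": 0,"dz": 0,"jaw": 0}

```text
time: 7.05
ee_pos: [0.5535, 0.0486, 0.0969]
tcp_rot: [1.316, 1.134, -1.318]
force: [0.1, -0.3, 0.8]
finger_gap: 0.0005
```

```bash
python3 -c "
from h import *
st(-.055,0,.058)
p,d=read_camera('wrist');cv2.imwrite('pics/w4.png',p[:,:,::-1])
p,d=read_camera('side');cv2.imwrite('pics/s4.png',cv2.resize(p[140:260,300:420,::-1],None,fx=5,fy=5))"
```

```text
t 7.05 pos [0.5535 0.0486 0.0969] F [ 0.1 -0.3  0.8] d,w [38.9 -5.   3.2] [-0.0029  0.002  -0.0004]
box xy mm [-50.    3.3] z 96.9
```

View pics/w4.png

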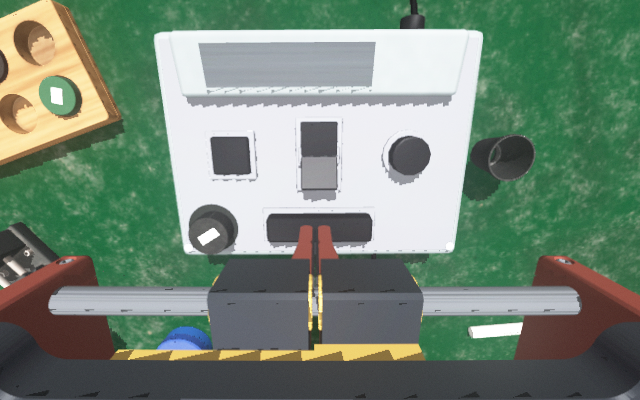

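View pics/s4.png

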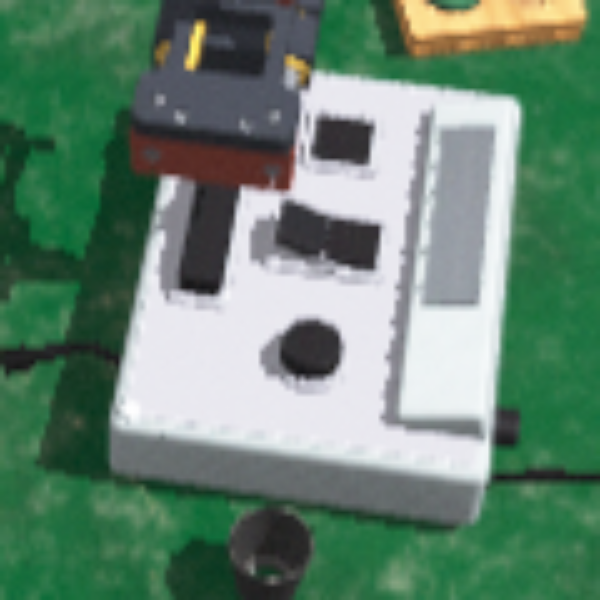

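The square key at (231,156) is now sunk with no shadow. The rocker is over, the round key at (410,155) is out, and the bar is up under the fingers. Next I press the bar.

Call:
move_arm:
  targets:
    - {"wx": 0,"wy": 0,"wz": 0,"dx": 5,"dy": -5,"dz": 4,"jaw": 0}
    - {"wx": 0,"wy": 0,"wz": 0,"dx": 10,"dy": 0,"dz": 0,"jaw": 0}
    - {"wx": 0,"wy": 0,"wz": 0,"dx": 8,"dy": 0,"dz": 0,"jaw": 0}
    - {"wx": 0,"wy": 0,"wz": 0,"dx": 0,"dy": 0,"dz": 0,"jaw": 0}

```text
time: 7.65
ee_pos: [0.5525, 0.0477, 0.0719]
tcp_rot: [1.317, 1.133, -1.313]
force: [0.3, 0.6, 0.7]
finger_gap: 0.0004
```

```bash
python3 -c "
from h import *
st(-.055,0,.057)"
```

```text
t 7.65 pos [0.5525 0.0477 0.0719] F [0.3 0.6 0.7] d,w [14.8 -4.3  2.2] [-0.0005  0.0007 -0.0043]
box xy mm [-50.8   2.2] z 71.9
```

Call:
move_arm:
  targets:
    - {"wx": 0,"wy": 0,"wz": 0,"dx": 0,"dy": -6,"dz": 3,"jaw": 0}
    - {"wx": 0,"wy": 0,"wz": 0,"dx": 4,"dy": -2,"dz": 0,"jaw": 0}
    - {"wx": 0,"wy": 0,"wz": 0,"dx": 4,"dy": 0,"dz": 0,"jaw": 0}
    - {"wx": 0,"wy": 0,"wz": 0,"dx": 4,"dy": 0,"dz": 0,"jaw": 0}
    - {"wx": 0,"wy": 0,"wz": 0,"dx": 3,"dy": 0,"dz": 0,"jaw": 0}

```text
time: 8.28
ee_pos: [0.544, 0.046, 0.0567]
tcp_rot: [1.317, 1.133, -1.312]
force: [-2.7, 0.3, 4.9]
finger_gap: 0.0003
```

```bash
python3 -c "
from h import *
st(-.055,0,.057)"
```

```text
t 8.275 pos [0.544  0.046  0.0567] F [-2.7  0.3  4.9] d,w [-0.2  4.  -0.8] [-0.0003  0.0005 -0.005 ]
box xy mm [-59.   -0.8] z 56.7
```

Call:
move_arm:
  targets:
    - {"wx": 0,"wy": 0,"wz": 0,"dx": 1,"dy": 0,"dz": 0,"jaw": 0}
    - {"wx": 0,"wy": 0,"wz": 0,"dx": 0.5,"dy": 0,"dz": 0,"jaw": 0}
    - {"wx": 0,"wy": 0,"wz": 0,"dx": 0.5,"dy": 0,"dz": 0,"jaw": 0}

```text
time: 8.65
ee_pos: [0.544, 0.0459, 0.0563]
tcp_rot: [1.317, 1.133, -1.312]
force: [-3.1, 0.7, 9.0]
finger_gap: 0.0003
```

```bash
python3 -c "
from h import *
st(-.055,0,.057)
for n in ('side','wrist'):
  p,d=read_camera(n);cv2.imwrite('pics/%s5.png'%n,p[:,:,::-1])
p,d=read_camera('scene');cv2.imwrite('pics/c5.png',p[:,:,::-1])
st(-.055,0,.057)
o,T=pose()
a=cv2.imread('pics/side5.png');cv2.imwrite('pics/s5.png',cv2.resize(a[120:310,230:430],None,fx=3,fy=3))"
```

```text
t 8.65 pos [0.544  0.0459 0.0563] F [-3.1  0.7  9. ] d,w [-0.7  4.  -0.8] [-0.0002  0.0006 -0.0051]
box xy mm [-59.   -0.8] z 56.3
t 8.8 pos [0.544  0.0459 0.0563] F [-2.3 -0.3  9.3] d,w [-0.7  4.  -0.8] [-0.0002  0.0006 -0.0051]
box xy mm [-59.   -0.8] z 56.3
```

View pics/wrist5.png

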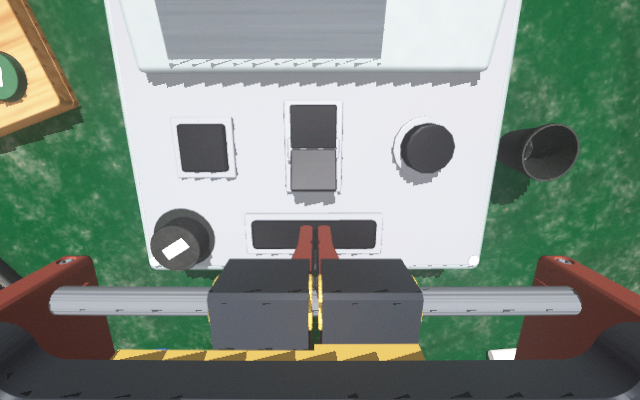

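View pics/s5.png

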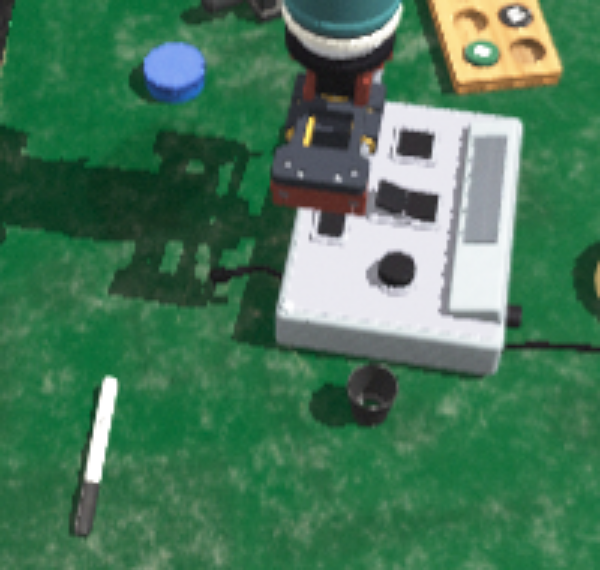

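The bar is flush down at (313,235) under the fingers and steady at 9 N. The square key is sunk, the rocker is over, the round key is out and the loose things stand where they were. Handing in.

```bash
python3 -c "
from cell import hand_in
print(hand_in())"
```

```text
the job is handed in; nothing more can be done
None
```

I pressed the rocker over, then pushed the square key in, then pressed the bar and kept holding it. I handed the job in at about 8.8 s of the 42 s limit; it gives no verdict.

| Step | Fingertip height at the end | Force | What the pictures showed |
|---|---|---|---|
| Rocker | 58.4 mm (level is 59 mm) | 56 N at the stop | Front half raised, so right over |
| Square key | 55.9 mm (fully in is 56 mm) | 23 N at the stop | Cap sunk |
| Bar | 56.3 mm, about 9.7 of 10 mm down | Steady 9 N | Down under the fingers |

- **Left alone:** in the last pictures the round key is out, and the specimen, loupe, tin and marker look unmoved. I judged that by eye and did not measure it.
- **Off target:** the fingers press the bar about 4 mm in front of its centre line, still on the bar. The rocker was pressed harder than intended, below the 120 N wrist limit. The 40 N limit is for the arm or the gripper's body, and only the fingertips touched the rocker.
- **Refused call:** the first move call was rejected because it left out some values, and nothing moved.

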